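# Fit the centring pointer to a banding wheel

## Robot

A 6-joint arm with a two-finger parallel gripper is mounted at the origin on the work surface. World frame = base frame: x ahead of the robot, y to its left, z up, the work surface at z = 0. Lengths are in m, angles in rad, forces in N, time in s.
With the tool pointing down it reaches from about 0.25 to 0.725 m from the base axis. Payload 4 kg.
Tool frame: the origin (TCP) lies between the finger pads, 19 mm behind the fingertips; this is the grasp point; z points along the fingers, y is the line along which they close (so a half turn about z gives the same grasp; the last joint's range is limited). The gripper opens to 85 mm and grips with 20 to 120 N. Pads are 22 mm wide; open, the fingers measure 114 mm over their backs; the gripper's body (76 mm by 85 mm) begins 54 mm behind the grasp point. The pads swing forward as they close: fully open they stand 13 mm farther back than shut.
Start: joints at [1.161, 0.241, 0.005, 1.335, 0, 1.571], TCP at [0.199, 0.459, 0.25] pointing down, gripper open.
Joint ranges: [-2.72, 2.72], [-1.05, 1.87], [-1.09, 1.28], [-1.99, 2.15], [-1.42, 1.44], [-3.14, 3.14]. Speed limits (rad/s): [2.79, 2.79, 3.14, 3.14, 3.14, 3.14].

## Interface

Orientations are given as a unit quaternion [x, y, z, w].
In Python, from workcell import * gives the robot as it stands. The module is installed in compiled form; this text tells all that it offers.
- The arm moves only by the tool send_rows, never from a script. Its argument "steps" is text: rows parted by semicolons, each of 7 numbers parted by spaces: the opening, from -1 (shut) to 1 (fully open), then the shift along the world's x, y, z in m, then the turn, a rotation vector about the world's x, y, z in rad. A call has exactly 5 rows; each row shifts and turns the commanded pose from where the row before left it; what a row does not reach is not made up. A row lasts 1/12 s, in which the tool goes at most 41.7 mm and 7.16 degrees, less where a joint would pass 70% of its speed; a pose out of reach is approached as far as the arm can. A call is refused whole if a number of a shift passes 0.0417 or a number of a turn 0.125, either way. A call with a gripper value outside its range is refused whole. The fingers move at their own pace and stop on an object; the grip force is fixed at half the most. Time passes only in rows, so rows that do not move let the fingers close, or fill a call up. It gives the time, the measured TCP pose, the force, the opening and the grip force at its end, in the units of the state.
- get_obs(): the state, without advancing time (a new reading comes with each control period).
- camera(name): name is "side" or "top" or "wrist"; returns a dict with "frame" (400x640x3 uint8, red, green, blue), "range_z" (400x640 float32, m along the optical axis (not along the pixel's ray), 0 where there is no reading), "camera_matrix" (3x3 intrinsics, pixels), "extrinsics" (4x4, takes a point from world to camera coordinates); the wrist camera has in their place "T_tool_cam" (4x4, takes a point from camera to tool coordinates, whose origin is the TCP and whose axes are the flange's). Camera axes: x right, y down, z forward; pixel columns grow to the right and rows downward; lengths in m; the calibration is good to about 2 mm. The wrist camera is an equidistant fisheye: a pixel r from the principal point sees the ray r / f radians off the axis. A picture is of the moment at which its call begins: read the wrist's pose just before it.
- job_done(): hands the job in; it is judged then, once.
The state is a dict: "clock": time; "joint_pos": joint angles; "joint_vel": joint speeds; "tau": joint torques, N m; "eef_pos": TCP position; "tool_rot": TCP orientation; "ft_force": force on the tool from outside, world axes, zero at the start; "ft_torque": the same for the moment, N m; "grip_width": finger opening in m; "grasp_force": force on a finger pad.
Only numpy, scipy, OpenCV 4.12 (cv2) and the standard library are available. Lean on these libraries where they do the work, as an engineer would, in place of code of your own. Each camera call takes 0.05 s, during which the arm holds its last target. There are 200 camera calls.

## Task

First swing the blue pointer arm of the banding wheel over the bowl until it is fully against its stop. Then take the brass rod with the red head out of the wooden rack and put it, nose first, through the slanted brass eye at the end of the arm until its collar sits flush on the eye, and let go. Leave the arm at its stop, the bowl where it stands and the other two rods in the rack.

Things in the scene. Friction and masses are not known exactly. Their poses are not given: they have to be found in the camera images.
- wheel: Banding wheel, fixed to the table: grey base plate 220 x 290 x 12 mm, on it a round aluminium wheel head 190 mm across whose top is at 55 mm. Origin: on the table under the wheel head's centre. Base plate spans x -110 to 110, y -100 to 190 mm. The arm's pivot post (24 mm thick) stands at x -26, y 155 mm in this frame. z up.
- pointer_arm (a joint): Hinge of the blue arm about the vertical pivot post, rad. 0: against its stop, arm over the wheel pointing along the wheel's -y (the working position). It grows to at most 1.4 as the eye end swings away towards the wheel's -x (clockwise from above, towards the robot). It starts between 0.5 and 1.1. Stiff (0.5 N m, about 6 N at the pin); stays where it is left.
- hinge_pivot (a point): On the pivot axis, 164 mm above the table, at the arm's top. Its axes are the arm's own: the arm runs along -y, z up. A small black stop block held beside the post is what the arm's side rests against at 0.
- black_pin (a point): Top centre of the upright black pin for moving the arm: 12 mm thick, 40 mm tall, standing on the arm bar (bar top 161 mm above the table, pin top 201 mm), 90 mm along the arm from the pivot axis, 110 mm from the eye. The bar is 16 mm wide, 10 mm thick.
- eye (a point): Brass ring at the end of the arm, 200 mm along the arm from the pivot: 30 mm outside, hole 13 mm, 20 mm long, open at both ends. Its axis leans 35 degrees. Origin: centre of its lower face; z: along the hole's axis, up out of the mouth leaning 60 degrees round from the arm's -x to its -y (to the robot and, more, away from the pivot); y: level.
- eye_mouth (a point): Centre of the ring's upper face, where the rod enters and the collar comes to sit: 165 mm above the table, 20 mm along the eye's z from its origin. Same axes as the eye.
- pointer: The rod to fit, loose, about 80 g: brass shank 10 mm thick, 90 mm long, with a round (ball) nose; brass collar 22 mm across (90 to 96 mm from the nose); round red head 16 mm thick (96 to 142 mm). Origin: tip of the nose; z: along the rod to the head. Stands, slightly loose, in any one of the rack's three holes, nose 5 mm above the table.
- pointer_seat (a point): On the rod's axis at the collar's underside, 90 mm from the nose.
- pointer_grip (a point): On the rod's axis, 122 mm from the nose, in the red head: where to hold it; a TCP here keeps the fingertips clear of the collar.
- rack: Light wooden block, fixed, 60 x 190 x 45 mm (x, y, z), with three upright holes 11.5 mm wide and 40 mm deep along its y, at -60, 0 and 60 mm. Origin: centre of its underside.
- rod_blue: Another loose rod in the rack, to stay there: steel, like the pointer but with a blue head and a shank of 65 mm (head top 122 mm above the table). Origin: nose.
- rod_black: Another loose rod in the rack, to stay there: steel, black head, shank of 65 mm (head top 122 mm above the table). Origin: nose.
- bowl: White bowl, loose, 140 mm across the rim, 55 mm tall, about 250 g, standing on the wheel head (its underside at 55 mm, rim at 110 mm above the table). Origin: centre of its underside. The fitted pointer ends in the open bowl, 15 mm or more clear of it.
There are look-alikes about, which are no part of the job. Of the things like the pointer, leave any that is turquoise; of the rest the smaller one is meant.

How it is judged:
By the outcome, as a careful person would: the job done as asked, in the order asked, and still so for the second after the job is handed in, with the robot touching nothing.
It also fails if it takes over 56 s, if anything falls off the work surface, if the arm or the gripper's body presses on something with over 40 N, if the wrist force passes 120 N, or if a joint passes its speed limit or range.

## Working session

There is one attempt and no reset: what is moved stays moved. The work goes in short steps, Python scripts to look and compute and a tool call to move; the robot and the scene stay as the last step left them, time stands still between calls to the robot, and variables do not carry over. Pictures are saved under pics/ and viewed, at most 10 in all, crops included, and the job is handed in when it is done.

Besides the shell and the picture viewer there is one more tool, called after ">>>" as name(argument=value, ...) on one line, values as JSON. send_rows: Moves the arm, as the interface text tells. Its arguments: {"type":"object","properties":{"steps":{"type":"string"}},"required":["steps"]}

```bash
mkdir -p pics; cat > h.py <<'E'
from workcell import *
import numpy as np, cv2
from scipy.spatial.transform import Rotation as R
def cam(n):
    c=camera(n); return c
def pts(c):
    K=c["camera_matrix"];E=c["extrinsics"];z=c["range_z"]
    v,u=np.mgrid[0:400,0:640]
    P=np.stack([(u-K[0,2])/K[0,0]*z,(v-K[1,2])/K[1,1]*z,z],-1)
    W=(P-E[:3,3])@E[:3,:3]
    W[z==0]=np.nan
    return W
E
python3 - <<'E'
from h import *
o=get_obs();print(o)
for n in("side","top"):
    c=cam(n);cv2.imwrite(f"pics/{n}0.png",c["frame"][:,:,::-1]);np.savez(f"{n}0.npz",**c)
    print(n,c["camera_matrix"],c["extrinsics"])
E
```

```text
{'clock': 0.0, 'joint_pos': array([ 1.16102924e+00,  2.41416775e-01,  3.70511250e-03,  1.33520117e+00,
       -3.55229229e-05,  1.57080257e+00]), 'joint_vel': array([ 0.00020961,  0.00142707,  0.00071609,  0.00085653, -0.00098608,
        0.0014931 ]), 'tau': array([-2.99512624e-05, -3.72318900e+01,  2.52408957e+01,  1.68992806e-02,
       -4.82521909e-05, -3.31693414e-06]), 'eef_pos': array([0.19896701, 0.45804995, 0.24910373]), 'tool_rot': array([ 2.03456065e-01,  9.79083505e-01, -1.03973332e-03, -1.97911634e-04]), 'ft_force': array([ 0.21739392,  1.3941115 , -0.29647204]), 'ft_torque': array([ 0.03828102, -0.00644607,  0.00452348]), 'grasp_force': 0.0, 'grip_width': 0.08562903428258546}
side [[390.65328835   0.         315.13920581]
 [  0.         390.65328835 192.06869127]
 [  0.           0.           1.        ]] [[ 0.87244141 -0.48868947  0.00534667 -0.48885125]
 [-0.29822166 -0.54100894 -0.78636707  0.23993629]
 [ 0.3871819   0.6844647  -0.61773639  0.80316817]
 [ 0.          0.          0.          1.        ]]
top [[363.79002032   0.         320.19402856]
 [  0.         363.79002032 195.59566546]
 [  0.           0.           1.        ]] [[ 0.00432338 -0.99989482 -0.01384371 -0.03915326]
 [-0.99650054 -0.00315226 -0.08352685  0.53218861]
 [ 0.08347443  0.01415638 -0.99640936  0.92455556]
 [ 0.          0.          0.          1.        ]]
```

View pics/top0.png

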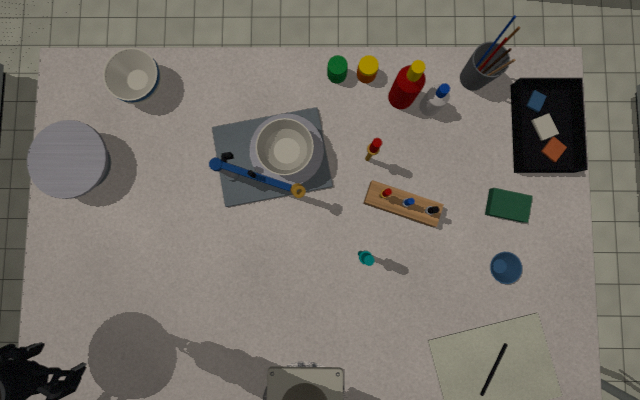

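View pics/side0.png

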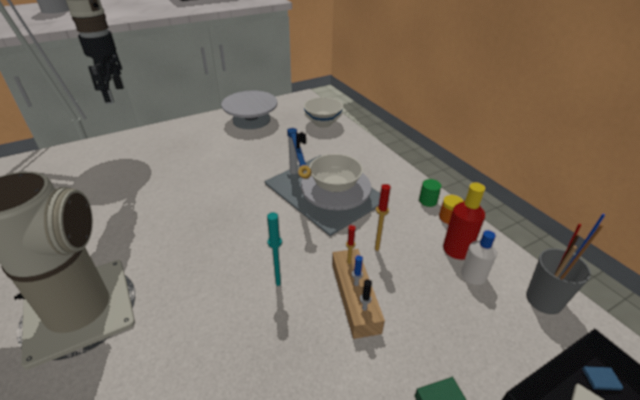

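The top view shows the rack at (405,203) with the red head at (387,192), blue at (409,202) and black at (433,210). The arm's pivot is at (215,164), its pin at (252,174) and the eye at (298,190), over the wheel at (287,150). The larger red rod at (375,146) and the turquoise one at (366,258) are look-alikes.

```bash
cat >> h.py <<'E'
def meas(c,lo,hi,box,zr):
    """points in HSV range, pixel box (u0,v0,u1,v1), world height range"""
    W=pts(c);h=cv2.cvtColor(c["frame"],cv2.COLOR_RGB2HSV)
    m=cv2.inRange(h,np.array(lo),np.array(hi))>0
    b=np.zeros_like(m);b[box[1]:box[3],box[0]:box[2]]=1
    m&=b&(W[...,2]>zr[0])&(W[...,2]<zr[1])
    return W[m],np.argwhere(m)[:,::-1]
def ray(c,uv,z):
    K=c["camera_matrix"];E=c["extrinsics"]
    d=E[:3,:3].T@np.array([(uv[0]-K[0,2])/K[0,0],(uv[1]-K[1,2])/K[1,1],1])
    o=-E[:3,:3].T@E[:3,3]
    return o+d*(z-o[2])/d[2]
def line2(c1,u1,c2,u2):
    A=[];b=[]
    for c,u in((c1,u1),(c2,u2)):
        P=c["camera_matrix"]@c["extrinsics"][:3]
        for i in(0,1):
            r=u[i]*P[2]-P[i];A.append(r[:3]);b.append(-r[3])
    x,res,_,_=np.linalg.lstsq(np.array(A),np.array(b),rcond=None);return x
E
python3 - <<'E'
from h import *
t=dict(np.load("top0.npz"));s=dict(np.load("side0.npz"))
def show(n,P,uv):
    print(n,len(P),"mean",P.mean(0).round(4),"min",P.min(0).round(4),"max",P.max(0).round(4),"uv",uv.mean(0).round(1),uv.min(0),uv.max(0))
red=((0,130,70),(8,255,255))
show("red top",*meas(t,*red,(375,180,400,200),(.08,.2)))
show("red side",*meas(s,*red,(340,215,362,255),(.05,.2)))
show("blue head top",*meas(t,(100,120,40),(125,255,255),(400,195,418,210),(.05,.2)))
show("big red top",*meas(t,*red,(360,130,390,160),(.02,.3)))
P,uv=meas(t,(100,120,40),(125,255,255),(200,150,310,205),(.1,.25));show("arm",P,uv)
Q=P[(P[:,2]>.15)&(P[:,2]<.172)];c=Q[:,:2].mean(0);_,_,v=np.linalg.svd(Q[:,:2]-c,full_matrices=False)
p=(Q[:,:2]-c)@v[0];print("arm axis",c,v[0],p.min(),p.max(),"z",np.median(Q[:,2]))
show("ring",*meas(t,(12,90,60),(30,255,255),(285,180,310,200),(.1,.2)))
h=cv2.cvtColor(t["frame"],cv2.COLOR_RGB2HSV)
P,uv=meas(t,(0,0,0),(180,255,60),(240,165,265,185),(.165,.25));show("pin",P,uv)
P,uv=meas(t,(0,0,0),(180,255,255),(355,170,455,235),(.038,.05));show("rack top",P,uv)
print(cv2.minAreaRect(P[:,:2].astype(np.float32)*1000))
P,uv=meas(t,(0,0,150),(180,70,255),(240,100,330,185),(.104,.116));show("bowl rim",P,uv)
print(cv2.minEnclosingCircle(P[:,:2].astype(np.float32)*1000))
P,uv=meas(t,(0,0,0),(180,255,255),(200,95,345,215),(.009,.015));show("plate",P,uv)
print(cv2.minAreaRect(P[:,:2].astype(np.float32)*1000))
P,uv=meas(t,(0,0,0),(180,255,255),(240,100,345,190),(.052,.058));show("wheelhead",P,uv)
print(cv2.minEnclosingCircle(P[:,:2].astype(np.float32)*1000))
big=[cv2.resize(t["frame"][135:215,200:320],None,fx=6,fy=6,interpolation=cv2.INTER_CUBIC)]
cv2.imwrite("pics/crop1.png",big[0][:,:,::-1])
E
```

```text
red top 48 mean [ 0.5316 -0.191   0.143 ] min [ 0.5245 -0.1984  0.1074] max [ 0.5396 -0.1844  0.1489] uv [387.4 191.7] [382 188] [391 196]
red side 102 mean [ 0.5317 -0.1985  0.1302] min [ 0.5271 -0.2046  0.1048] max [ 0.5412 -0.1875  0.1468] uv [351.  234.6] [348 225] [354 244]
blue head top 54 mean [ 0.5121 -0.2461  0.1124] min [ 0.5053 -0.2542  0.0787] max [ 0.5191 -0.2414  0.1252] uv [408.9 201.3] [404 198] [413 204]
big red top 75 mean [ 0.6336 -0.1599  0.1902] min [ 0.6235 -0.1703  0.1502] max [ 0.6433 -0.151   0.1952] uv [376.2 142.5] [370 138] [381 147]
arm 592 mean [0.5699 0.1249 0.1613] min [0.5329 0.0282 0.152 ] max [0.6046 0.2098 0.1969] uv [247.  173.4] [209 158] [290 190]
arm axis [0.56989723 0.12495529] [-0.30315667 -0.95294073] -0.08780568567555773 0.10137202973606273 z 0.16112212100833773
ring 159 mean [0.5322 0.0104 0.1637] min [ 0.5173 -0.0053  0.1443] max [0.5489 0.0263 0.1736] uv [297.8 190.2] [291 183] [305 197]
pin 44 mean [0.5652 0.1084 0.1926] min [0.5608 0.1041 0.1667] max [0.5716 0.1143 0.2032] uv [251.4 173.5] [248 170] [255 177]
rack top 1540 mean [ 0.5122 -0.2466  0.0449] min [ 0.4548 -0.3475  0.0383] max [ 0.5707 -0.151   0.0499] uv [403.  203.1] [365 180] [443 226]
((512.9790649414062, -249.30975341796875), (190.01663208007812, 60.3110237121582), 71.33541107177734)
bowl rim 35 mean [0.6308 0.0539 0.1096] min [ 0.576  -0.0138  0.1064] max [0.7123 0.1054 0.1131] uv [281.7 151.5] [260 118] [310 174]
((643.87060546875, 49.26594543457031), 68.5142822265625)
plate 3483 mean [0.6261 0.1251 0.0118] min [ 0.5048 -0.068   0.009 ] max [0.7721 0.2549 0.015 ] uv [259.4 160.7] [212 107] [332 206]
((638.516357421875, 93.35612487792969), (220.2327423095703, 289.7265930175781), 10.980182647705078)
wheelhead 1404 mean [0.6391 0.0377 0.0549] min [ 0.5563 -0.0443  0.052 ] max [0.74   0.1424 0.058 ] uv [290.7 152.6] [250 114] [323 185]
((647.4887084960938, 48.93563461303711), 94.75001525878906)
```

View pics/crop1.png

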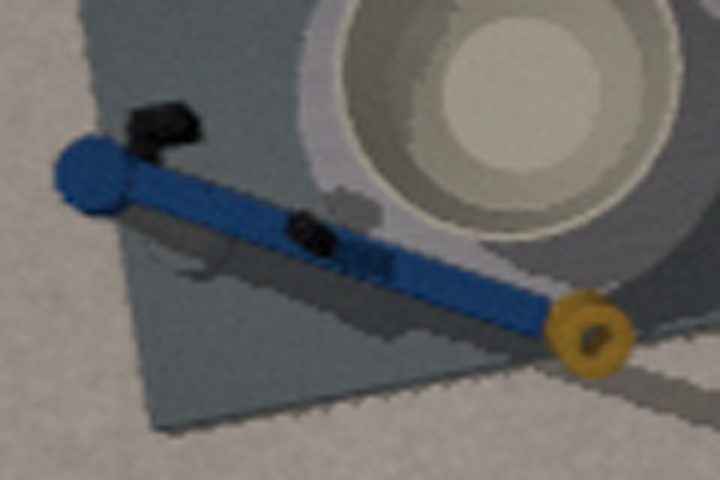

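Wheel yaw is 11° and the arm sits at about 0.50 rad, both consistent with the sizes given. The red pointer is in the rack's +y hole at (0.532,-0.192). Next I go in front of the pin with the gripper shut.

>>> send_rows(steps="-1 0.0217 -0.0229 0 0 0 -0.0634; -1 0.0217 -0.0229 0 0 0 -0.0634; -1 0.0217 -0.0229 0 0 0 -0.0634; -1 0.0217 -0.0229 0 0 0 -0.0634; -1 0.0217 -0.0229 0 0 0 -0.0634")

```text
clock: 0.52
eef_pos: [0.3082, 0.3428, 0.2496]
tool_rot: [0.357, 0.934, -0.0, -0.0]
ft_force: [0.9, 0.2, 0.3]
grip_width: 0.0255
grasp_force: 0.0
```

>>> send_rows(steps="-1 0.0217 -0.0229 0 0 0 -0.0634; -1 0.0217 -0.0229 0 0 0 -0.0634; -1 0.0217 -0.0229 0 0 0 -0.0634; -1 0.0217 -0.0229 0 0 0 -0.0634; -1 0.0217 -0.0229 0 0 0 -0.0634")

```text
clock: 0.93
eef_pos: [0.4168, 0.2282, 0.2497]
tool_rot: [0.5, 0.866, -0.0, -0.0]
ft_force: [-0.4, 0.6, 0.6]
grip_width: -0.0002
grasp_force: 0.0
```

>>> send_rows(steps="-1 0.0217 -0.0229 0 0 0 -0.0634; -1 0.0217 -0.0229 0 0 0 -0.0634; -1 0.0217 -0.0229 0 0 0 -0.0634; -1 0.0217 -0.0229 0 0 0 -0.0634; -1 0 0 0 0 0 0")

```text
clock: 1.35
eef_pos: [0.506, 0.1342, 0.2491]
tool_rot: [0.607, 0.795, -0.001, 0.001]
ft_force: [0.0, -0.2, 0.6]
grip_width: 0.0001
grasp_force: 0.0
```

>>> send_rows(steps="-1 0.006 -0.0045 -0.011 0 0 0; -1 0.006 -0.0045 -0.011 0 0 0; -1 0.006 -0.005 -0.012 0 0 0; -1 0.003 -0.005 -0.011 0 0 0; -1 0 0 -0.011 0 0 0")

```text
clock: 1.77
eef_pos: [0.5234, 0.1189, 0.1918]
tool_rot: [0.604, 0.797, -0.001, -0.001]
ft_force: [0.2, -0.2, -0.1]
grip_width: 0.0001
grasp_force: 0.0
```

>>> send_rows(steps="-1 0.005 -0.0008 0 0 0 0; -1 0.005 -0.0008 0 0 0 0; -1 0.005 -0.0008 0 0 0 0; -1 0.005 -0.0008 0 0 0 0; -1 0.005 -0.0008 0 0 0 0")

```text
clock: 2.18
eef_pos: [0.549, 0.1154, 0.1945]
tool_rot: [0.604, 0.797, -0.0, -0.001]
ft_force: [-6.2, 0.3, 2.8]
grip_width: 0.0003
grasp_force: 2.9
```

>>> send_rows(steps="-1 0.004 -0.0008 0 0 0 0; -1 0.004 -0.0008 0 0 0 0; -1 0.004 -0.0008 0 0 0 0; -1 0.004 -0.0008 0 0 0 0; -1 0.004 -0.0008 0 0 0 0")

```text
clock: 2.6
eef_pos: [0.5678, 0.1109, 0.1945]
tool_rot: [0.604, 0.797, -0.001, -0.001]
ft_force: [-5.9, 0.1, 2.8]
grip_width: -0.0
grasp_force: 3.0
```

>>> send_rows(steps="-1 0.003 -0.0005 0 0 0 0; -1 0.003 -0.0005 0 0 0 0; -1 0.003 -0.0005 0 0 0 0; -1 0.003 -0.0005 0 0 0 0; -1 0.003 -0.0005 0 0 0 0")

```text
clock: 3.02
eef_pos: [0.5828, 0.11, 0.1945]
tool_rot: [0.604, 0.797, 0.0, -0.002]
ft_force: [-6.5, 3.7, 2.7]
grip_width: 0.0002
grasp_force: 2.9
```

>>> send_rows(steps="-1 0.001 0 0 0 0 0; -1 0.001 0 0 0 0 0; -1 0.001 0 0 0 0 0; -1 0.001 0 0 0 0 0; -1 0.001 0 0 0 0 0")

```text
clock: 3.43
eef_pos: [0.5876, 0.1096, 0.1942]
tool_rot: [0.604, 0.797, -0.0, -0.002]
ft_force: [-5.5, 2.5, 1.8]
grip_width: 0.0001
grasp_force: 2.6
```

>>> send_rows(steps="-1 0.001 0 0 0 0 0; -1 0.001 0 0 0 0 0; -1 0.001 0 0 0 0 0; -1 0.001 0 0 0 0 0; -1 0 0 0 0 0 0")

```text
clock: 3.85
eef_pos: [0.5917, 0.1093, 0.1941]
tool_rot: [0.604, 0.797, -0.0, -0.002]
ft_force: [-5.4, 0.9, 1.9]
grip_width: 0.0
grasp_force: 2.3
```

>>> send_rows(steps="-1 0.001 0 0 0 0 0; -1 0.001 0 0 0 0 0; -1 0.001 0 0 0 0 0; -1 0 0 0 0 0 0; -1 0 0 0 0 0 0")

```text
clock: 4.27
eef_pos: [0.5931, 0.1093, 0.194]
tool_rot: [0.604, 0.797, -0.001, -0.003]
ft_force: [-9.3, 1.9, 4.3]
grip_width: 0.0001
grasp_force: 4.3
```

>>> send_rows(steps="-1 0.001 0 0 0 0 0; -1 0.001 0 0 0 0 0; -1 0.001 0 0 0 0 0; -1 0 0 0 0 0 0; -1 0 0 0 0 0 0")

```text
clock: 4.68
eef_pos: [0.5934, 0.1094, 0.194]
tool_rot: [0.603, 0.797, -0.003, -0.005]
ft_force: [-16.6, 0.8, 7.4]
grip_width: -0.0003
grasp_force: 8.0
```

>>> send_rows(steps="-1 -0.008 0 0 0 0 0; -1 -0.012 0 0 0 0 0; -1 -0.012 0 0.02 0 0 0; -1 0 0 0.03 0 0 0; -1 0 0 0.03 0 0 0")

```text
clock: 5.1
eef_pos: [0.5661, 0.1083, 0.2745]
tool_rot: [0.604, 0.797, -0.001, -0.001]
ft_force: [0.6, 0.2, 0.1]
grip_width: 0.0002
grasp_force: 0.0
```

>>> send_rows(steps="0 -0.002 -0.025 0 0 0 -0.05; 0 -0.002 -0.025 0 0 0 -0.05; 0 -0.002 -0.025 0 0 0 -0.05; 0 -0.002 -0.025 0 0 0 -0.05; 0 -0.002 -0.025 0 0 0 -0.05")

```text
clock: 5.52
eef_pos: [0.5575, -0.0176, 0.2748]
tool_rot: [0.7, 0.715, 0.001, 0.001]
ft_force: [0.1, 0.1, -0.4]
grip_width: 0.043
grasp_force: 0.0
```

>>> send_rows(steps="0 -0.002 -0.025 0 0 0 -0.05; 0 -0.002 -0.025 0 0 0 -0.05; 0 -0.002 -0.025 0 0 0 -0.05; 0 -0.002 -0.025 0 0 0 -0.05; 0 -0.002 -0.025 0 0 0 -0.05")

```text
clock: 5.93
eef_pos: [0.5474, -0.143, 0.2747]
tool_rot: [0.783, 0.622, 0.0, 0.001]
ft_force: [1.4, 0.0, 0.5]
grip_width: 0.0427
grasp_force: 0.0
```

>>> send_rows(steps="0 -0.002 -0.025 0 0 0 -0.05; 0 -0.002 -0.025 0 0 0 -0.04; 0 0 0 0 0 0 0; 0 0 0 0 0 0 0; 0 0 0 0 0 0 0")

```text
clock: 6.35
eef_pos: [0.5433, -0.1914, 0.2742]
tool_rot: [0.81, 0.587, 0.0, 0.0]
ft_force: [1.1, 0.1, 0.1]
grip_width: 0.0427
grasp_force: 0.0
```

```bash
python3 - <<'E'
from h import *
o=get_obs();print(o["eef_pos"],R.from_quat(o["tool_rot"]).as_matrix().round(3),o["joint_pos"].round(3))
for n in("side","top"):
    c=cam(n);cv2.imwrite(f"pics/{n}1.png",c["frame"][:,:,::-1]);np.savez(f"{n}1.npz",**c)
o=get_obs();w=cam("wrist");np.savez("w1.npz",pos=o["eef_pos"],q=o["tool_rot"],**w)
t=dict(np.load("top1.npz"));s=dict(np.load("side1.npz"))
P,uv=meas(t,(100,120,40),(125,255,255),(200,110,330,205),(.15,.172))
Q=P;c=Q[:,:2].mean(0);_,_,v=np.linalg.svd(Q[:,:2]-c,full_matrices=False);print(len(P),c,v[0],np.degrees(np.arctan2(-abs(v[0][1]),v[0][0]*-np.sign(v[0][1]))))
for b in((285,130,345,200),):
    P,uv=meas(t,(12,90,60),(30,255,255),b,(.12,.2));print("ring",len(P),P.mean(0),P.min(0),P.max(0),uv.mean(0),uv.min(0),uv.max(0))
a=cv2.resize(t["frame"][130:200,250:340],None,fx=7,fy=7,interpolation=cv2.INTER_CUBIC)
b=cv2.resize(s["frame"][130:200,280:370],None,fx=7,fy=7,interpolation=cv2.INTER_CUBIC)
wf=cv2.resize(w["frame"],(784,490))
cv2.imwrite("pics/crop2.png",cv2.resize(np.vstack([np.hstack([a,b]),cv2.resize(w["frame"],(1260,788))[:560]]),None,fx=.55,fy=.55)[:,:,::-1])
E
```

```text
[ 0.54331188 -0.19144044  0.27423134] [[ 0.311  0.95   0.001]
 [ 0.95  -0.311  0.   ]
 [ 0.     0.001 -1.   ]] [-0.339  0.387  0.272  1.455  0.     1.548]
615 [0.60725496 0.12527392] [ 0.20795077 -0.97813929] -77.99771090736817
ring 158 [0.63141998 0.00519646 0.16331091] [ 0.61744121 -0.01119182  0.14339461] [0.64641859 0.02268141 0.17465336] [300.58860759 146.16455696] [293 140] [308 152]
```

View pics/crop2.png

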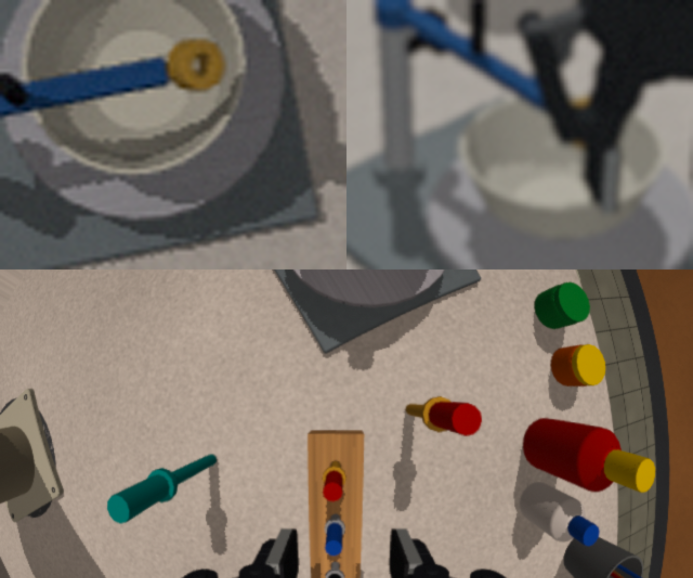

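The crop shows the eye over the bowl, with its hole at about (301.4,146.6) in the top view, and the arm at its stop. In the wrist view the red head is ahead of the fingers. Next I refine the mouth and head positions.

```bash
cat >> h.py <<'E'
def wpts(w,pos,q):
    """world points for every wrist pixel, from range"""
    K=w["camera_matrix"];v,u=np.mgrid[0:400,0:640]
    x=(u-K[0,2])/K[0,0];y=(v-K[1,2])/K[1,1];r=np.hypot(x,y)+1e-9
    d=np.stack([np.sin(r)*x/r,np.sin(r)*y/r,np.cos(r)],-1)
    z=w["range_z"];P=d*(z/np.maximum(d[...,2],.05))[...,None]
    T=w["T_tool_cam"];P=P@T[:3,:3].T+T[:3,3]
    W=P@R.from_quat(q).as_matrix().T+pos
    W[(z==0)|(d[...,2]<.06)]=np.nan
    dw=d@T[:3,:3].T@R.from_quat(q).as_matrix().T; o=R.from_quat(q).as_matrix()@T[:3,3]+pos
    return W,o,dw
E
python3 - <<'E'
from h import *
t=dict(np.load("top1.npz"));w=dict(np.load("w1.npz"))
print("T",w["T_tool_cam"].round(3))
W,o,dw=wpts(w,w["pos"],w["q"]);h=cv2.cvtColor(w["frame"],cv2.COLOR_RGB2HSV)
m=(cv2.inRange(h,(0,130,70),(8,255,255))>0)&(abs(W[...,0]-.532)<.03)&(abs(W[...,1]+.192)<.03)
P=W[m];print("wrist red",len(P),P.mean(0),P.min(0),P.max(0))
T=P[P[:,2]>np.nanmax(P[:,2])-.006];print("head top",len(T),T.mean(0))
# lower red part: the axis by mid extents
for a,b in((.105,.12),(.12,.135),(.135,.15)):
    S=P[(P[:,2]>a)&(P[:,2]<b)]
    if len(S):print(a,len(S),(S.min(0)+S.max(0))/2)
P,uv=meas(t,(0,130,70),(8,255,255),(375,180,400,200),(.08,.2));print("top red",len(P),P.mean(0) if len(P) else "")
ty=np.radians(10.98);X=np.array([np.cos(ty),np.sin(ty),0]);Y=np.array([-np.sin(ty),np.cos(ty),0])
n=np.sin(np.radians(35))*(-.5*X-np.sqrt(.75)*Y)+np.cos(np.radians(35))*np.array([0,0,1]);print("axis",n)
piv=np.array([.6475,.0489,0])-.026*X+.155*Y;e=piv-.2*Y;print("piv",piv,"eye theory xy",e,"mouth if origin at 200",e+.02*n,"if middle",e+.01*n)
P,uv=meas(t,(12,90,60),(30,255,255),(285,130,345,200),(.12,.2))
d=P@n;print(np.percentile(d,[5,25,50,75,95]))
F=P[abs(d-np.percentile(d,70))<.003];print("face",len(F),F.mean(0),(F.min(0)+F.max(0))/2,F.max(0)-F.min(0))
print("hole ray",ray(t,(301.4,146.6),.165))
g=cv2.cvtColor(t["frame"],cv2.COLOR_RGB2GRAY)[140:153,292:310];print(g)
E
```

```text
T [[ 0.    -0.964 -0.265  0.066]
 [ 1.     0.    -0.    -0.001]
 [ 0.001 -0.265  0.964 -0.124]
 [ 0.     0.     0.     1.   ]]
wrist red 403 [ 0.53367627 -0.19031237  0.13973149] [ 0.52522777 -0.22087873  0.04642784] [ 0.54016368 -0.18406045  0.14907474]
head top 271 [ 0.53282838 -0.19194541  0.14705757]
0.105 41 [ 0.53399637 -0.1884443   0.11252127]
0.12 59 [ 0.53394504 -0.1884043   0.12747835]
0.135 300 [ 0.53268454 -0.19239787  0.14230082]
top red 33 [ 0.531963   -0.18914943  0.13877545]
axis [-0.18692752 -0.54226196  0.81915204]
piv [0.59245368 0.1961104  0.        ] eye theory xy [ 6.30546948e-01 -2.28342397e-04  0.00000000e+00] mouth if origin at 200 [ 0.6268084  -0.01107358  0.01638304] if middle [ 0.62867767 -0.00565096  0.00819152]
[0.001477   0.00910989 0.01533362 0.01700619 0.01848242]
face 97 [0.63061563 0.00149981 0.1651506 ] [0.63114643 0.00078892 0.16509424] [0.02741045 0.02396148 0.01911825]
hole ray [0.63006863 0.003277   0.165     ]
[[148 147 143 134 125 109 107 100  98 106 103 103 111 117 110 112 113 113]
 [151 147 143 123 100  89  89  90  95  94  91  93  93  93  97 114 112 114]
 [147 150 138 103  92  90  93  95  94  93  90  92  92  88  93 108 115 116]
 [148 139 109  93  94  96  98  96  91  91  82  84  94  89  92 101 116 117]
 [124 118  95  91  98  98  96  92  84  60  54  60  81  94  90  96 109 117]
 [ 88 116  92  94  95  97  93  92  94  81  52  60  83  97  95  93 104 116]
 [ 52  69  94  92  96 103  96  96 107  99  55  64  84  94  95  92 101 116]
 [ 48  58  90  90  94 101  98 100 110 101  57  69  95  99  94  91  99 117]
 [ 45  57  83  84  92  98  96  93  87  74  55  67  94  99  92  92 102 117]
 [ 45  56  78  82  83  91 100  93  87  73  67  85  97  94  88  93 107 118]
 [ 48  52  65  61  77  84  97  98  93  91  90  94  96  95  90  99 116 118]
 [ 33  71 107  89  67  68  81  93  96  95  97  94  91  87  92 109 117 118]
 [ 92 125 147 131  87  56  59  67  84  94  96  94  97 115 128 117 120 109]]
```

>>> send_rows(steps="0 -0.0050 0 -0.012 0 0 0; 0 -0.0053 0 -0.013 0 0 0; 0 0 0 -0.016 0 0 0; 0 0 0 -0.016 0 0 0; 0 0 0 -0.016 0 0 0")

```text
clock: 6.92
eef_pos: [0.533, -0.1904, 0.2007]
tool_rot: [0.809, 0.588, 0.0, 0.0]
ft_force: [0.1, -0.2, 0.3]
grip_width: 0.0426
grasp_force: 0.0
```

>>> send_rows(steps="0 0 0 -0.016 0 0 0; 0 0 0 -0.016 0 0 0; 0 0 0 -0.016 0 0 0; 0 0 0 -0.014 0 0 0; 0 0 0 -0.01 0 0 0")

```text
clock: 7.33
eef_pos: [0.5324, -0.1902, 0.1277]
tool_rot: [0.809, 0.588, -0.0, -0.001]
ft_force: [-0.5, -0.1, -0.3]
grip_width: 0.0428
grasp_force: 0.0
```

>>> send_rows(steps="0 0 0 0 0 0 0; 0 0 0 0 0 0 0; 0 0 0 0 0 0 0; 0 0 0 0 0 0 0; 0 0 0 0 0 0 0")

```text
clock: 7.75
eef_pos: [0.5334, -0.1917, 0.1301]
tool_rot: [0.81, 0.587, 0.001, 0.001]
ft_force: [0.5, -0.1, 0.0]
grip_width: 0.0425
grasp_force: 0.0
```

>>> send_rows(steps="-1 0 0 -0.001 0 0 0; -1 0 0 0 0 0 0; -1 0 0 0 0 0 0; -1 0 0 0 0 0 0; -1 0 0 0 0 0 0")

```text
clock: 8.17
eef_pos: [0.5328, -0.1916, 0.1283]
tool_rot: [0.81, 0.587, 0.0, 0.0]
ft_force: [-0.6, 0.2, 2.3]
grip_width: 0.0142
grasp_force: 58.4
```

>>> send_rows(steps="-1 0 0 0.005 0 0 0; -1 0 0 0.01 0 0 0; -1 0 0 0.02 0 0 0; -1 0 0 0.03 0 0 0; -1 0 0 0.035 0 0 0")

```text
clock: 8.58
eef_pos: [0.5312, -0.1909, 0.2278]
tool_rot: [0.81, 0.587, -0.001, -0.002]
ft_force: [-0.3, 0.3, -0.2]
grip_width: 0.0141
grasp_force: 58.8
```

>>> send_rows(steps="-1 0 0 0.04 0 0 0; -1 0 0 0.03 0 0 0; -1 0 0 0.02 0 0 0; -1 0 0 0 0 0 0; -1 0 0 0 0 0 0")

```text
clock: 9.0
eef_pos: [0.5331, -0.1916, 0.3197]
tool_rot: [0.81, 0.587, 0.001, 0.001]
ft_force: [-0.7, 0.4, -2.7]
grip_width: 0.0148
grasp_force: 58.9
```

>>> send_rows(steps="-1 0.0047 0.0077 0 0.0385 -0.0133 0; -1 0.0047 0.0077 0 0.0385 -0.0133 0; -1 0.0047 0.0077 0 0.0385 -0.0133 0; -1 0.0047 0.0077 0 0.0385 -0.0133 0; -1 0.0047 0.0077 0 0.0385 -0.0133 0")

```text
clock: 9.42
eef_pos: [0.5554, -0.1523, 0.3157]
tool_rot: [0.806, 0.584, 0.083, -0.061]
ft_force: [0.0, -0.1, -0.6]
grip_width: 0.0142
grasp_force: 58.8
```

>>> send_rows(steps="-1 0.0047 0.0077 0 0.0385 -0.0133 0; -1 0.0047 0.0077 0 0.0385 -0.0133 0; -1 0.0047 0.0077 0 0.0385 -0.0133 0; -1 0.0047 0.0077 0 0.0385 -0.0133 0; -1 0.0047 0.0077 0 0.0385 -0.0133 0")

```text
clock: 9.83
eef_pos: [0.5789, -0.1139, 0.3156]
tool_rot: [0.793, 0.574, 0.165, -0.118]
ft_force: [0.6, -0.0, -0.6]
grip_width: 0.0144
grasp_force: 58.8
```

>>> send_rows(steps="-1 0.0047 0.0077 0 0.0385 -0.0133 0; -1 0.0047 0.0077 0 0.0385 -0.0133 0; -1 0.0047 0.0077 0 0.0385 -0.0133 0; -1 0.0047 0.0077 0 0.0385 -0.0133 0; -1 0.0047 0.0077 0 0.0385 -0.0133 0")

```text
clock: 10.25
eef_pos: [0.6024, -0.0754, 0.3156]
tool_rot: [0.772, 0.559, 0.246, -0.175]
ft_force: [-0.3, 0.4, -0.5]
grip_width: 0.0144
grasp_force: 58.9
```

>>> send_rows(steps="-1 0 0 -0.015 0 0 0; -1 0 0 -0.01 0 0 0; -1 0 0 0 0 0 0; -1 0 0 0 0 0 0; -1 0 0 0 0 0 0")

```text
clock: 10.67
eef_pos: [0.6031, -0.0759, 0.2929]
tool_rot: [0.772, 0.56, 0.246, -0.173]
ft_force: [-0.1, -0.7, -0.4]
grip_width: 0.0144
grasp_force: 58.9
```

```bash
python3 - <<'E'
from h import *
o=get_obs();M=R.from_quat(o["tool_rot"]).as_matrix();print(o["eef_pos"],M.round(3),o["joint_pos"].round(3))
print("nose",o["eef_pos"]+M[:,2]*.122)
for n in("side","top"):
    c=cam(n);np.savez(f"{n}2.npz",**c)
o=get_obs();w=cam("wrist");np.savez("w2.npz",pos=o["eef_pos"],q=o["tool_rot"],**w)
t=dict(np.load("top2.npz"));s=dict(np.load("side2.npz"))
a=cv2.resize(t["frame"][125:195,270:360],None,fx=4.4,fy=4.4,interpolation=cv2.INTER_CUBIC)
b=cv2.resize(s["frame"][100:210,270:410],None,fx=396/140,fy=308/110,interpolation=cv2.INTER_CUBIC)
W=np.hstack([cv2.resize(a,(396,290)),cv2.resize(b,(396,290))])
cv2.imwrite("pics/crop3.png",np.vstack([W,cv2.resize(w["frame"][150:400,220:560],(792,308),interpolation=cv2.INTER_CUBIC)])[:,:,::-1])
E
```

```text
[ 0.6030631  -0.0759176   0.29286933] [[ 0.253  0.949  0.187]
 [ 0.779 -0.314  0.543]
 [ 0.574  0.008 -0.819]] [-0.397  0.448  0.279  1.448  0.61   1.476]
nose [ 0.62584684 -0.00973096  0.19294821]
```

View pics/crop3.png

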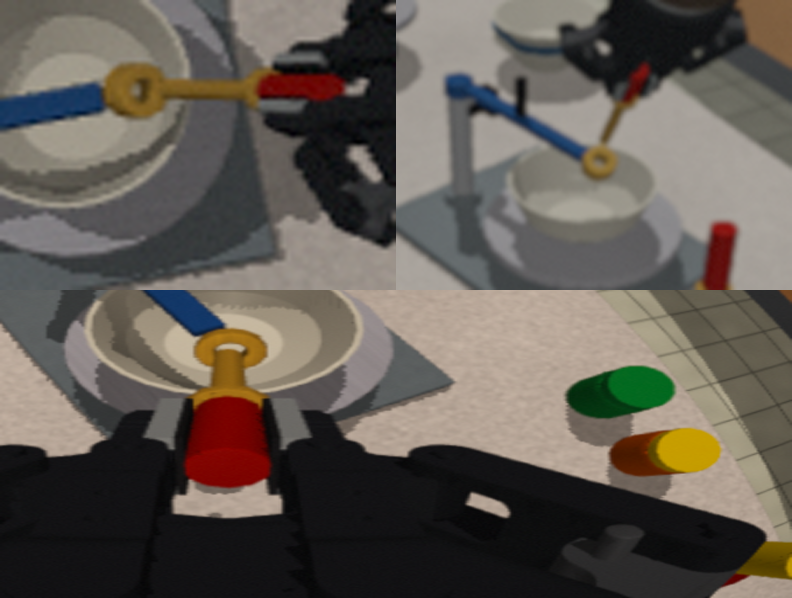

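The wrist crop shows the shank lined up on the ring, and the side crop shows the nose just above and beyond it. I'll measure the shank line against the ring centre in each view.

```bash
python3 - <<'E'
from h import *
mouth=np.array([.6307,.0008,.165]);
w=dict(np.load("w2.npz"));M=R.from_quat(w["q"]).as_matrix();d=M[:,2];nose=w["pos"]+d*.122
def proj(c,p):
    q=c["camera_matrix"]@(c["extrinsics"][:3]@np.r_[p,1]);return q[:2]/q[2]
for n in("top","side"):
    c=dict(np.load(n+"2.npz"))
    c0=dict(np.load(n+"1.npz"))
    h=cv2.cvtColor(c["frame"],cv2.COLOR_RGB2HSV);m=cv2.inRange(h,(10,80,40),(32,255,255))
    pn,pm,pt=proj(c,nose),proj(c,mouth),proj(c,nose-d*.085)
    print(n,"pred nose",pn.round(1),"mouth",pm.round(1),"seat",pt.round(1))
    yy,xx=np.nonzero(m);X=np.c_[xx,yy].astype(float);a=(pt-pn)/np.linalg.norm(pt-pn);L=np.linalg.norm(pt-pn)
    l=(X-pn)@a;pe=(X-pn)@np.array([-a[1],a[0]])
    k=(l>.15*L)&(l<.8*L)&(abs(pe)<6)
    f=np.polyfit(l[k],pe[k],1);print(" shank px",k.sum(),"perp offset vs pred: slope",f[0].round(3),"at nose",f[1].round(2),"l min",l[(abs(pe)<3)&(l>-8)].min().round(1))
    lm=(pm-pn)@a;print(" pred mouth perp",((pm-pn)@np.array([-a[1],a[0]])).round(2),"rod line there",np.polyval(f,lm).round(2))
    P=mask=None
    r=np.hypot(*(X-pm).T)<11
    W=pts(c);print(" ring px bbox",X[r].min(0),X[r].max(0))
    Z=W[yy[r],xx[r]];D=Z@(-d);k2=abs(D-mouth@(-d))<.0035;F=Z[k2];print(" face pts",k2.sum(),F.mean(0).round(4),((F.min(0)+F.max(0))/2).round(4),"px",X[r][k2].mean(0).round(2),((X[r][k2].min(0)+X[r][k2].max(0))/2))
    print(" mm/px",1000*c["extrinsics"][2]@np.r_[mouth,1]/c["camera_matrix"][0,0])
c=w;W,o,dw=wpts(w,w["pos"],w["q"]);h=cv2.cvtColor(w["frame"],cv2.COLOR_RGB2HSV)
m=(cv2.inRange(h,(10,80,40),(32,255,255))>0)&(abs(W-mouth).max(-1)<.03)
Z=W[m];D=(Z-mouth)@(-d);print("wrist ring",len(Z),np.percentile(D,[5,50,95]))
k2=abs(D-np.median(D))<.003;F=Z[k2];ty=M[:,1];tx=M[:,0]
print("face mean",F.mean(0),"in tool x,y rel nose: mid",[(((F-nose)@v).min()+((F-nose)@v).max())/2 for v in(tx,ty)], "ext",[np.ptp(F@v) for v in(tx,ty)])
print("mouth rel nose tool",(mouth-nose)@M)
E
```

```text
top pred nose [306.7 145.4] mouth [302.5 146.3] seat [328.3 145.6]
 shank px 70 perp offset vs pred: slope -0.009 at nose 0.61 l min -7.7
 pred mouth perp 0.98 rod line there 0.64
 ring px bbox [293. 140.] [313. 153.]
 face pts 91 [0.6304 0.0028 0.1659] [0.6312 0.0019 0.1652] px [301.57 146.36] [302. 146.]
 mm/px 2.2342742278871777
side pred nose [342.1 152.2] mouth [340.7 159.7] seat [348.9 136.7]
 shank px 32 perp offset vs pred: slope -0.009 at nose 1.24 l min -7.9
 pred mouth perp 1.68 rod line there 1.31
 ring px bbox [336. 150.] [347. 167.]
 face pts 84 [ 0.6325 -0.0022  0.1627] [ 0.6332 -0.0021  0.1626] px [341.95 160.92] [341.5 161. ]
 mm/px 2.4215458894703574
wrist ring 614 [-0.01252214  0.00025439  0.00156878]
face mean [0.63157231 0.00289044 0.16694133] in tool x,y rel nose: mid [np.float64(-0.005917898179553112), np.float64(0.00046279759396976837)] ext [np.float64(0.027806157800157355), np.float64(0.02889117597766555)]
mouth rel nose tool [-0.0070279   0.00041632  0.03021717]
```

>>> send_rows(steps="-1 -0.0006 -0.0027 -0.0019 0 0 0; -1 -0.0006 -0.0026 -0.0019 0 0 0; -1 0.0015 0.0043 -0.0066 0 0 0; -1 0.0015 0.0043 -0.0066 0 0 0; -1 0.0015 0.0043 -0.0066 0 0 0")

```text
clock: 11.23
eef_pos: [0.6065, -0.068, 0.2685]
tool_rot: [0.772, 0.559, 0.246, -0.173]
ft_force: [-0.4, 0.2, -0.7]
grip_width: 0.0144
grasp_force: 58.9
```

>>> send_rows(steps="-1 0.0006 0.0016 -0.0025 0 0 0; -1 0.0006 0.0016 -0.0025 0 0 0; -1 0.0006 0.0016 -0.0025 0 0 0; -1 0.0006 0.0016 -0.0025 0 0 0; -1 0 0 0 0 0 0")

```text
clock: 11.65
eef_pos: [0.6088, -0.0616, 0.2589]
tool_rot: [0.772, 0.56, 0.246, -0.173]
ft_force: [0.7, 0.6, -1.3]
grip_width: 0.0146
grasp_force: 58.9
```

>>> send_rows(steps="-1 0.0006 0.0016 -0.0025 0 0 0; -1 0.0006 0.0016 -0.0025 0 0 0; -1 0.0006 0.0016 -0.0025 0 0 0; -1 0.0006 0.0016 -0.0025 0 0 0; -1 0.0004 0.0016 -0.0025 0 0 0")

```text
clock: 12.07
eef_pos: [0.6118, -0.0538, 0.2466]
tool_rot: [0.772, 0.56, 0.246, -0.173]
ft_force: [-0.0, -0.6, -2.0]
grip_width: 0.0146
grasp_force: 58.9
```

>>> send_rows(steps="-1 0.0006 0.0016 -0.0025 0 0 0; -1 0.0006 0.0016 -0.0025 0 0 0; -1 0.0006 0.0016 -0.0025 0 0 0; -1 0.0005 0.0016 -0.0025 0 0 0; -1 0 0 0 0 0 0")

```text
clock: 12.48
eef_pos: [0.614, -0.0471, 0.2363]
tool_rot: [0.772, 0.56, 0.246, -0.173]
ft_force: [-0.3, 0.2, -0.3]
grip_width: 0.0146
grasp_force: 58.8
```

>>> send_rows(steps="-1 0.0007 0.0022 -0.0033 0 0 0; -1 0.0008 0.0022 -0.0033 0 0 0; -1 0.0007 0.0022 -0.0033 0 0 0; -1 0.0008 0.0022 -0.0033 0 0 0; -1 0.0007 0.0022 -0.0033 0 0 0")

```text
clock: 12.9
eef_pos: [0.6178, -0.0363, 0.22]
tool_rot: [0.772, 0.56, 0.246, -0.173]
ft_force: [-0.5, -1.0, -1.5]
grip_width: 0.0144
grasp_force: 58.8
```

>>> send_rows(steps="-1 0.0007 0.0022 -0.0033 0 0 0; -1 0.0008 0.0022 -0.0033 0 0 0; -1 0.0007 0.0022 -0.0033 0 0 0; -1 0.0008 0.0022 -0.0033 0 0 0; -1 0.0007 0.0022 -0.0033 0 0 0")

```text
clock: 13.32
eef_pos: [0.6215, -0.0254, 0.2036]
tool_rot: [0.772, 0.56, 0.246, -0.173]
ft_force: [0.5, -0.2, -1.1]
grip_width: 0.0143
grasp_force: 58.8
```

>>> send_rows(steps="-1 0.0004 0.0011 -0.0016 0 0 0; -1 0.0004 0.0011 -0.0016 0 0 0; -1 0.0004 0.0011 -0.0016 0 0 0; -1 0.0004 0.0011 -0.0016 0 0 0; -1 0.0004 0.0011 -0.0016 0 0 0")

```text
clock: 13.73
eef_pos: [0.6234, -0.0201, 0.1958]
tool_rot: [0.772, 0.56, 0.246, -0.173]
ft_force: [0.2, 0.6, -0.7]
grip_width: 0.0147
grasp_force: 58.8
```

>>> send_rows(steps="-1 0.0002 0.0005 -0.0008 0 0 0; -1 0.0002 0.0005 -0.0008 0 0 0; -1 0.0002 0.0005 -0.0008 0 0 0; -1 0.0002 0.0005 -0.0008 0 0 0; -1 0 0 0 0 0 0")

```text
clock: 14.15
eef_pos: [0.6242, -0.0181, 0.1926]
tool_rot: [0.772, 0.56, 0.246, -0.173]
ft_force: [0.2, 0.3, -0.4]
grip_width: 0.0146
grasp_force: 58.8
```

>>> send_rows(steps="-1 0.0002 0.0005 -0.0008 0 0 0; -1 0.0002 0.0005 -0.0008 0 0 0; -1 0 0 0 0 0 0; -1 0 0 0 0 0 0; -1 0 0 0 0 0 0")

```text
clock: 14.57
eef_pos: [0.6245, -0.0178, 0.1922]
tool_rot: [0.773, 0.559, 0.247, -0.172]
ft_force: [-3.0, -3.5, 4.0]
grip_width: 0.0144
grasp_force: 59.9
```

>>> send_rows(steps="-1 0.0002 0.0005 -0.0008 0 0 0; -1 0.0002 0.0005 -0.0008 0 0 0; -1 0 0 0 0 0 0; -1 0 0 0 0 0 0; -1 0 0 0 0 0 0")

```text
clock: 14.98
eef_pos: [0.6246, -0.0177, 0.1922]
tool_rot: [0.773, 0.559, 0.247, -0.171]
ft_force: [-9.5, -7.9, 11.4]
grip_width: 0.0144
grasp_force: 60.8
```

```bash
python3 - <<'E'
from h import *
t=cam("top");s=cam("side");w=cam("wrist")
a=cv2.resize(t["frame"][125:195,270:360],(396,290),interpolation=cv2.INTER_CUBIC)
b=cv2.resize(s["frame"][120:200,290:390],(396,290),interpolation=cv2.INTER_CUBIC)
cv2.imwrite("pics/crop4.png",np.vstack([np.hstack([a,b]),cv2.resize(w["frame"][150:300,220:440],(792,308),interpolation=cv2.INTER_CUBIC)])[:,:,::-1])
E
```

```text
(no output)
```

View pics/crop4.png

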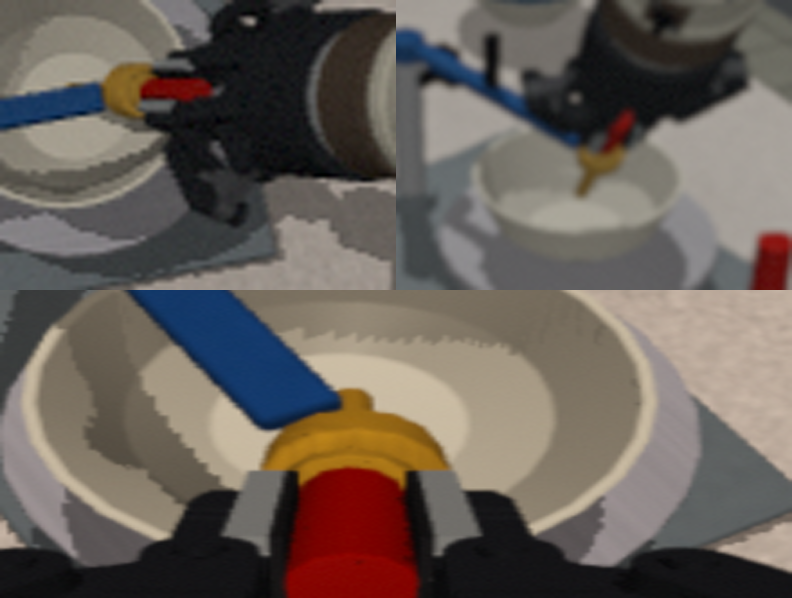

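The shank shows below the eye and the collar sits on it (top crop at about (130,90), wrist crop at about (355,450)). I'll release now.

>>> send_rows(steps="-1 -0.0002 -0.0006 0.0009 0 0 0; -1 0 0 0 0 0 0; -0.3 0 0 0 0 0 0; -0.1 0 0 0 0 0 0; 0 0 0 0 0 0 0")

```text
clock: 15.55
eef_pos: [0.625, -0.0166, 0.1904]
tool_rot: [0.772, 0.56, 0.247, -0.173]
ft_force: [-0.0, -0.2, -0.4]
grip_width: 0.0426
grasp_force: 0.0
```

>>> send_rows(steps="0 0 0 0 0 0 0; 0 0 0 0 0 0 0; 0 -0.001 -0.0027 0.0041 0 0 0; 0 -0.0015 -0.0043 0.0066 0 0 0; 0 -0.002 -0.0054 0.0082 0 0 0")

```text
clock: 15.97
eef_pos: [0.62, -0.029, 0.2094]
tool_rot: [0.772, 0.56, 0.246, -0.173]
ft_force: [0.5, -0.1, 0.7]
grip_width: 0.0425
grasp_force: 0.0
```

>>> send_rows(steps="0 -0.0037 -0.0108 0.0164 0 0 0; 0 -0.0037 -0.0108 0.0164 0 0 0; 0 -0.0037 -0.0108 0.0164 0 0 0; 0 -0.0037 -0.0108 0.0164 0 0 0; 0 -0.0037 -0.0108 0.0164 0 0 0")

```text
clock: 16.38
eef_pos: [0.6015, -0.0839, 0.293]
tool_rot: [0.772, 0.56, 0.247, -0.172]
ft_force: [-0.5, 0.1, 0.0]
grip_width: 0.0428
grasp_force: 0.0
```

>>> send_rows(steps="0 -0.015 -0.015 0.01 0 0 0; 0 -0.02 -0.02 0.01 0 0 0; 0 -0.02 -0.02 0.01 0 0 0; 0 -0.02 -0.02 0 0 0 0; 0 0 0 0 0 0 0")

```text
clock: 16.8
eef_pos: [0.5247, -0.1618, 0.3228]
tool_rot: [0.774, 0.558, 0.246, -0.171]
ft_force: [0.9, 0.1, -0.5]
grip_width: 0.0428
grasp_force: 0.0
```

```bash
python3 - <<'E'
from h import *
t=cam("top");s=cam("side")
a=cv2.resize(t["frame"][100:240,200:460],(780,290),interpolation=cv2.INTER_CUBIC)
b=cv2.resize(s["frame"][110:210,270:400],(390,300),interpolation=cv2.INTER_CUBIC)
b2=cv2.resize(s["frame"][200:340,280:462],(390,300),interpolation=cv2.INTER_CUBIC)
cv2.imwrite("pics/crop5.png",np.vstack([a,np.hstack([b,b2])])[:,:,::-1])
P,uv=meas(t,(100,120,40),(125,255,255),(200,110,330,205),(.15,.172))
c=P[:,:2].mean(0);v=np.linalg.svd(P[:,:2]-c,full_matrices=False)[2][0];print("arm deg",np.degrees(np.arctan2(v[1],v[0])),c)
P,uv=meas(t,(0,130,70),(8,255,255),(280,130,345,170),(.12,.3));print("head",len(P),P.mean(0) if len(P) else 0)
mouth=np.array([.6307,.0008,.165]);n=np.array([-.187,-.542,.819])
D=(P-mouth)@n;print("head along axis from mouth",np.percentile(D,[2,50,98]),"off-axis",((P-mouth)-np.outer(D,n)).mean(0))
P,uv=meas(t,(0,0,150),(180,70,255),(240,100,330,185),(.104,.116));print("bowl",cv2.minEnclosingCircle(P[:,:2].astype(np.float32)*1000))
E
```

```text
arm deg -78.01782309561322 [0.60746864 0.12471237]
head 88 [ 0.62268619 -0.01679286  0.19694234]
head along axis from mouth [0.01013763 0.03926978 0.05314085] off-axis [-0.0010584   0.00256666  0.00147989]
bowl ((643.8309936523438, 48.732479095458984), 68.94293212890625)
```

View pics/crop5.png

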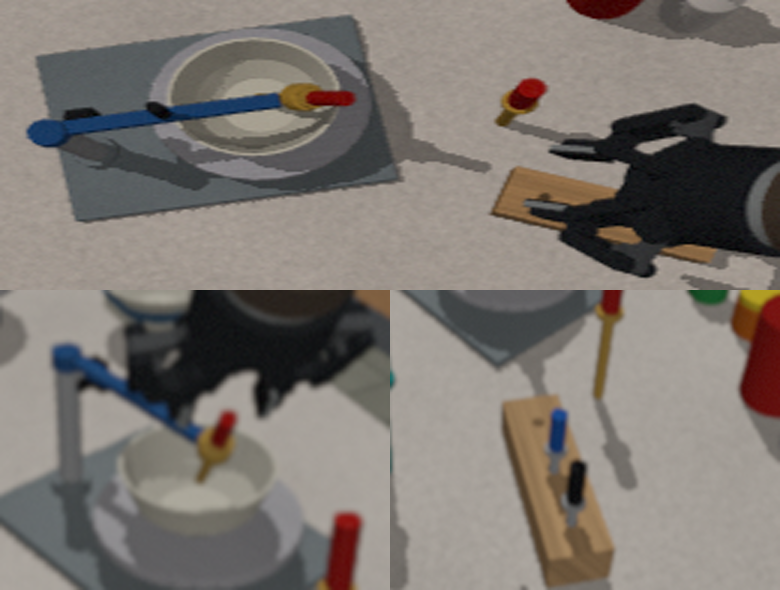

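The views show the pointer seated: the head top is 53 mm from the mouth, where 52 mm is expected. The arm angle and bowl are unchanged, both other rods are still in the rack, and the gripper is clear.

```bash
python3 -c "
from workcell import *
print(job_done())"
```

```text
the job is handed in; nothing more can be done
None
```

The job is handed in at about 17 s: the arm is against its stop, the red-headed pointer is seated flush in the eye and released, and the bowl and the other two rods have not been moved.

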